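Set the cassette printer's colour selector to pink

TASK

The cassette printer must take its next cassettes from the pink hopper: with a fingertip, gently push the selector's black tab round until it points squarely at the middle of the pink label, and then let go. Only push it: do not lift the selector off its spindle, and leave the other things on the bench and on the printer where they are.

Things in the scene. Friction and masses are not known exactly. Their poses are not given: they have to be found in the camera images.
- printer: cream-coloured cassette printer, fixed to the bench. Its deck is 320 mm (x) by 350 mm (y), its top 45 mm above the bench; origin on the selector's axis of rotation at bench height, z up, x towards the back. A housing 170 mm tall (about 198 mm with the clear hopper tops) rises from x = +160 mm backwards. On the deck lie the selector (a grey disc) and six fixed coloured labels in an arc around its front
- selector (a joint): angle of the rotary selector (rad), counter-clockwise seen from above; 0 when its tab points straight to the printer's -x (front), positive towards the printer's -y side; stops at +-1.95. The six labels stand at -100, -60, -20, 20, 60 and 100 degrees. It turns stiffly, without clicks: about 2 N sideways at the tab moves it, and it stays where it is left, without coasting
- tab: black upright tab that sticks out of the selector's rim: 30 mm radially, 10 mm thick, 45 mm tall; origin at its middle, 77 mm from the selector's axis and 72.5 mm above the bench (so it spans 50 to 95 mm); its -x axis points outwards from the selector's axis. The selector's disc is 140 mm across, its top 59 mm above the bench, with a low hub 50 mm across up to 67 mm
- seat (a joint): how far the selector is lifted on its spindle (m): 0 seated, it comes up freely by up to 40 mm if pulled up; it weighs about 0.4 kg and sinks back when let go
- pointer (a point): point that turns with the selector, on the line from its axis through the tab, 122 mm from the axis, 51 mm above the bench; it lies over a label's middle when the selector points at that label
- label_pink: the pink label: a fixed cassette-shaped plaque 40 x 28 x 6 mm on the printer's deck, its middle 122 mm from the selector's axis, origin at the middle of its underside, 45 mm above the bench. The other five labels (white, yellow, blue, green, orange) are alike; which colour sits where varies
- blank: loose white blank cassette, 40 x 28 x 6 mm, lying on the printer's deck behind the selector; origin at the centre of its underside
- mould: loose small steel embedding mould (open tray 36 x 28 x 10 mm) lying on the printer's deck behind the selector; origin at the centre of its underside
- bottle: loose amber reagent bottle, 66 mm diameter, 160 mm tall, standing on the bench; origin at the centre of its underside
- jar: loose open glass jar, 70 mm diameter, 80 mm tall, standing on the bench; origin at the centre of its underside
- brush: loose brush with a red handle lying on the bench; origin at its underside
- forceps: loose steel forceps, 120 mm long, lying on the bench; origin at the centre of the underside
- slidebox: loose blue slide box, 85 x 100 x 30 mm, on the bench; origin at the centre of its underside

How it is judged:
On the way, in this order (a step that is already met when the one before it is completed fails the run):
1. a finger pushes the tab (contact force between the fingers and tab above 0.5 N), for 0.04 s.
2. the selector points at the pink label (horizontal distance between pointer and label_pink below 0.015 m), for 0.2 s.
At the end, for the whole second after the job is handed in: the selector rests, seated within 3 mm, and points at the pink label: its pointer point is within 15 mm (7 degrees) of the label's middle, seen from above (horizontal distance between pointer and label_pink below 0.015 m and velocity of joint selector between -0.05 and 0.05 rad/s and value of joint seat below 0.003 m); the robot touches nothing.
It fails at once if the selector is lifted more than 8 mm off its seat (value of joint seat above 0.008 m).
It fails at once if the tab is pushed with more than 25 N (contact force between the fingers and tab above 25 N).
It fails at once if another thing on the bench or printer is moved by more than 20 mm (distance of any of blank, mould, bottle, jar, brush, forceps, slidebox from where it was at the start of the episode above 0.02 m).
It also fails if it takes over 38 s, if anything falls off the work surface, if the arm or the gripper's body presses on something with over 40 N, if the wrist force passes 120 N, or if a joint passes its speed limit or range.

ROBOT

A 6-joint arm with a two-finger parallel gripper is mounted at the origin on the work surface. World frame = base frame: x ahead of the robot, y to its left, z up, the work surface at z = 0. Lengths are in m, angles in rad, forces in N, time in s.
With the tool pointing down it reaches from about 0.375 to 0.9 m from the base axis. Payload 3.1 kg.
Tool frame: the origin (TCP) lies between the finger pads; the fingertips stand 19 mm ahead of it and the grasp point (between the pads) is the TCP; z points along the fingers, y is the line along which they close (so a half turn about z gives the same grasp; the last joint's range is limited). The gripper opens to 87 mm and grips with 3 to 60 N. Pads are 19 mm wide; open, the fingers measure 117 mm over their backs; the gripper's body (75 mm by 190 mm) begins 51 mm behind the grasp point.
Start: joints at [1.111, 0.527, 1.433, -0, 1.181, -0.178], TCP at [0.174, 0.6, 0.242] pointing down, gripper open.
Joint ranges: [-3.08, 3.08], [-0.75, 2.2], [0.22, 2.44], [-1.43, 4.57], [0, 2.65], [-2.85, 2.85]. Speed limits (rad/s): [2.79, 2.79, 3.14, 3.14, 3.14, 3.14].

INTERFACE

Orientations are given as a unit quaternion [x, y, z, w].
In Python, from rig import robot, camera, camera_info, hand_in gives the robot as it stands.
- The arm moves only by the shell command python3 -m handwheel 'ROWS' [FORCE]. ROWS is a JSON object of lists of equal length, an entry for each row: "hand": the opening, from 0 (shut) to 1 (fully open); "translation": the shift along the world's x, y, z in mm, a list of three; "turn": the turn, a rotation vector about the world's x, y, z in rad, a list of three. In form: {"hand": [hand, ...], "translation": [[tx, ty, tz], ...], "turn": [[ax, ay, az], ...]}. A call has 1 to 12 rows; each row is the pose to reach, as a shift and turn from the pose commanded when the call began; what a row does not reach only later rows make up. A row lasts 1/12 s, in which the tool goes at most 41.7 mm and 7.16 degrees, less where a joint would pass 70% of its speed; a pose out of reach is approached as far as the arm can. A call with a gripper value outside its range is refused whole. The fingers move at their own pace and stop on an object; FORCE is the grip in N (left out, the last holds). Time passes only in rows, so rows that repeat a pose let the fingers close. It gives the time, the measured TCP pose, the force, the opening and the grip force at its end, in the units of the state.
- robot.get_obs(): the state, without advancing time (a new reading comes with each control period).
- camera(name): name is "scene" or "top"; returns (picture, depth): 384x512x3 uint8, red, green, blue; 384x512 float32, m along the optical axis (not along the pixel's ray), 0 where there is no reading.
- camera_info(name): a dict with "vertical_fov" (degrees; the focal length in pixels is half the picture's height over the tangent of half this angle, whatever the lens; pixels are square), "cx", "cy" (the principal point, pixels), "world_from_camera" (4x4, takes a point from camera to world coordinates). Camera axes: x right, y down, z forward; pixel columns grow to the right and rows downward; lengths in m; the calibration is good to about 2 mm. A picture is of the moment at which its call begins. camera_info takes no time and is no camera call.
- hand_in(): hands the job in; it is judged then, once.
The state is a dict: "time": time; "q": joint angles; "joint_velocities": joint speeds; "joint_torque": joint torques, N m; "position": TCP position; "tool_rot": TCP orientation; "ft_force": force on the tool from outside, world axes, zero at the start; "moment": the same for the moment, N m; "grip_width": finger opening in m; "grip_force": force on a finger pad.
Only numpy, scipy, OpenCV 4.12 (cv2) and the standard library are available. Lean on these libraries where they do the work, as an engineer would, in place of code of your own. Each camera call takes 0.05 s, during which the arm holds its last target. There are 200 camera calls.

## Working session

There is one attempt and no reset: what is moved stays moved. The work goes in short steps, Python scripts to look and compute and a shell command to move; the robot and the scene stay as the last step left them, time stands still between calls to the robot, and variables do not carry over. Pictures are saved under pics/ and viewed, at most 10 in all, crops included, and the job is handed in when it is done.

```bash
mkdir -p pics; cat > h.py <<'E'
import numpy as np,cv2
from rig import robot,camera,camera_info,hand_in
def cloud(name,tag):
    im,d=camera(name);i=camera_info(name)
    cv2.imwrite(f'pics/{tag}.png',cv2.cvtColor(im,cv2.COLOR_RGB2BGR))
    f=im.shape[0]/2/np.tan(np.radians(i['vertical_fov'])/2)
    v,u=np.mgrid[:im.shape[0],:im.shape[1]]
    P=np.stack([(u-i['cx'])/f*d,(v-i['cy'])/f*d,d,np.ones_like(d)],-1)@np.array(i['world_from_camera']).T
    P=P[...,:3];P[d==0]=np.nan
    np.savez(f'{tag}.npz',im=im,P=P);return im,P
E
python3 - <<'E'
from h import *
cloud('top','top0');cloud('scene','scene0')
o=robot.get_obs();print(o['position'],o['tool_rot'],o['time'])
E
```

```text
[0.17350396 0.59978213 0.24067512] [ 1.40423578e-01  9.90091035e-01 -9.32646798e-04 -3.00749621e-04] 0.1
```

View pics/top0.png

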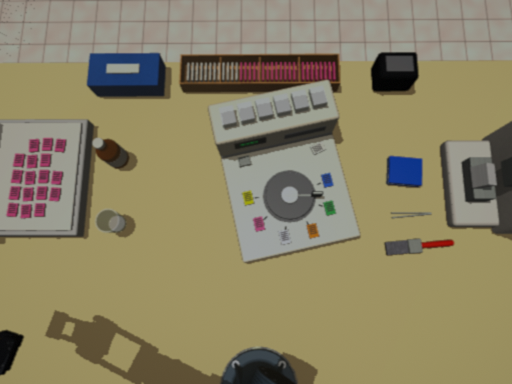

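View pics/scene0.png

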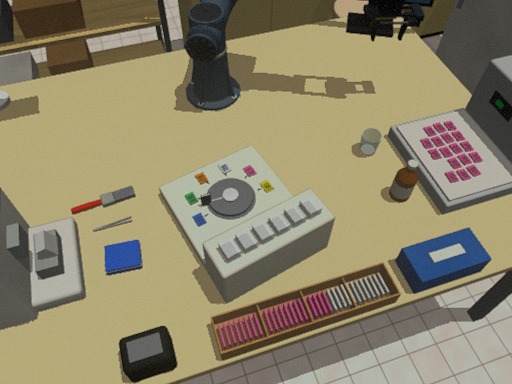

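The top view shows the selector disc at about (289,195), the black tab at about (318,195) between blue and green, and the pink label at about (259,224). The scene view agrees.

```bash
python3 - <<'E'
from h import *
z=np.load('top0.npz');im,P=z['im'],z['P']
hsv=cv2.cvtColor(im,cv2.COLOR_RGB2HSV).astype(int);H,S,V=hsv[...,0],hsv[...,1],hsv[...,2]
v,u=np.mgrid[:384,:512]
box=(u>222)&(u<358)&(v>160)&(v<258)
def lab(n,m):
    m=m&box&(P[...,2]>.035);c,l,st,ce=cv2.connectedComponentsWithStats(m.astype(np.uint8))[0:4]
    k=1+np.argmax(st[1:,4]);q=P[l==k];print(n,st[k,4],ce[k].round(1),np.nanmedian(q,0).round(4),((np.nanmin(q,0)+np.nanmax(q,0))/2).round(4));return np.nanmedian(q,0)
L={}
for n,m in dict(pink=(H>155)&(H<178)&(S>90),yellow=(H>22)&(H<34)&(S>150),blue=(H>105)&(H<125)&(S>150),green=(H>45)&(H<85)&(S>120),orange=(H>5)&(H<18)&(S>150)).items(): L[n]=lab(n,m)
t=lab('tab',(V<60)&(P[...,2]>.075))
disc=lab('disc',(S<50)&(V<150)&(V>50)&(P[...,2]>.055)&(P[...,2]<.064))
from scipy.optimize import least_squares
Q=np.array([L[k][:2] for k in L])
r=least_squares(lambda c:np.hypot(*(Q-c[:2]).T)-.122,disc[:2]);c=r.x;print('axis',c,r.fun)
for k in L:print(k,np.degrees(np.arctan2(*(L[k][:2]-c)[::-1])))
print('tab',np.degrees(np.arctan2(*(t[:2]-c)[::-1])),np.hypot(*(t[:2]-c)))
for (a,b) in [(318,195),(300,195),(312,195),(322,194),(245,160),(318,148)]:print(a,b,im[b,a],P[b,a].round(3))
E
```

```text
pink 113 [258.7 223.5] [0.4543 0.0013 0.0523] [0.4553 0.0013 0.0515]
yellow 103 [247.6 197.4] [0.533  0.034  0.0519] [0.5324 0.0353 0.0517]
blue 67 [326.9 180.3] [ 0.5818 -0.1995  0.0512] [ 0.5847 -0.1982  0.0512]
green 64 [328.9 208.2] [ 0.4983 -0.202   0.0517] [ 0.5009 -0.2028  0.0518]
orange 107 [312.3 230.3] [ 0.4364 -0.152   0.0519] [ 0.4354 -0.1519  0.0521]
tab 21 [316.3 194.4] [ 0.5341 -0.1621  0.0863] [ 0.5359 -0.163   0.0866]
disc 1486 [289.4 195.3] [ 0.5352 -0.0867  0.0598] [ 0.539  -0.0875  0.0595]
axis [ 0.53880453 -0.08666353] [ 6.34766784e-06 -1.16665079e-03 -1.19407661e-03  2.64053582e-04
 -5.47038351e-04]
pink 133.86608461701064
yellow 92.75150407525187
blue -69.1289558965058
green -109.32922436272108
orange -147.4690384338078
tab -93.55744640395422 0.07560431452682116
318 195 [24 24 22] [ 0.534 -0.168  0.08 ]
300 195 [118 121 114] [ 0.537 -0.118  0.062]
312 195 [27 27 25] [ 0.535 -0.151  0.077]
322 194 [87 90 84] [ 0.534 -0.177  0.095]
245 160 [112 115 107] [0.647 0.044 0.047]
318 148 [109 108 102] [ 0.685 -0.176  0.047]
```

Axis is at (0.539,-0.087). The pink label stands at about 133° in world angle and the tab at about -93°, so the tab goes about 134° clockwise through the front. I'll push with the closed fingertip from behind and turn the tool with the tab. First move is to travel over at safe height.

```bash
python3 -m handwheel '{"hand":[0,0,0,0,0,0,0,0,0,0,0,0],"translation":[[9,-18,0],[27,-54,0],[45,-90,0],[63,-126,0],[81,-162,0],[99,-198,0],[117,-234,0],[135,-268,0],[153,-302,0],[171,-336,0],[189,-370,0],[205,-400,0]],"turn":[[0,0,0.02],[0,0,0.04],[0,0,0.06],[0,0,0.08],[0,0,0.1],[0,0,0.12],[0,0,0.14],[0,0,0.16],[0,0,0.18],[0,0,0.2],[0,0,0.22],[0,0,0.228]]}' 10
python3 -m handwheel '{"hand":[0,0,0,0,0,0,0,0,0,0,0,0],"translation":[[18,-36,0],[36,-72,0],[54,-108,0],[72,-144,0],[90,-180,0],[108,-216,0],[126,-252,0],[144,-288,0],[160,-322,0],[174,-345,0],[186,-366,0],[186,-366,0]],"turn":[[0,0,0],[0,0,0],[0,0,0],[0,0,0],[0,0,0],[0,0,0],[0,0,0],[0,0,0],[0,0,0],[0,0,0],[0,0,0],[0,0,0]]}'
python3 - <<'E'
from h import *
cloud('scene','s1')
o=robot.get_obs();print(o['position'],o['tool_rot'],o['q'],o['grip_width'],o['time'])
im=cv2.imread('pics/s1.png');cv2.imwrite('pics/s1c.png',cv2.resize(im[60:300,120:380],None,fx=2.2,fy=2.2))
E
```

```text
time: 1.1
position: [0.3793, 0.1983, 0.2415]
tool_rot: [0.027, 1.0, -0.0, -0.0]
ft_force: [0.3, 0.7, 0.6]
grip_width: 0.015
grip_force: 0.0
time: 2.1
position: [0.5674, -0.1707, 0.2412]
tool_rot: [0.029, 1.0, -0.002, 0.002]
ft_force: [0.8, -0.2, 0.1]
grip_width: -0.0
grip_force: 0.0
[ 0.56558058 -0.16798544  0.24089689] [ 2.83373378e-02  9.99598391e-01 -1.56624604e-04  1.66431780e-04] [-4.77910641e-01  4.80732275e-01  1.52394085e+00 -1.51536573e-04
  1.13648361e+00 -1.99196097e+00] 0.000658164955075105 2.15
```

View pics/s1c.png

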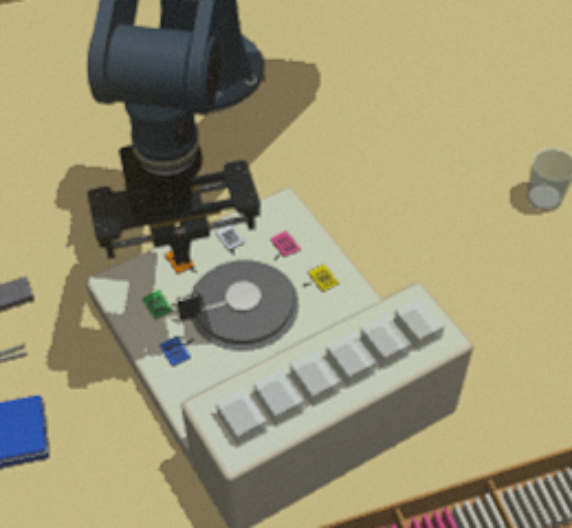

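The closed fingertip hangs above the selector at safe height (crop about (180,250)). The tab is at about (188,305), still at -93° as measured. Now I descend behind the tab, and check for contact.

```bash
python3 -m handwheel '{"hand":[0,0,0,0,0,0,0,0],"translation":[[5,0,-15],[5,0,-45],[5,0,-75],[5,0,-105],[5,0,-130],[5,0,-147],[5,0,-154],[5,0,-154]],"turn":[[0,0,0],[0,0,0],[0,0,0],[0,0,0],[0,0,0],[0,0,0],[0,0,0],[0,0,0]]}'
python3 - <<'E'
from h import *
o=robot.get_obs();p=o['position'];print(p,o['ft_force'])
c=np.array([.539,-.0867]);start=-93
def C(t,g=0):
    t=np.radians(t);return c+.078*np.array([np.cos(t),np.sin(t)])-(.0145+g)*np.array([np.sin(t),-np.cos(t)])
prev=p[:2]
for k in range(0,136,4):
    d=(C(-93-k)-p[:2])*1000;print(k,d.round(1),end='; ')
print((C(133)-p[:2])*1000)
E
```

```text
time: 2.82
position: [0.5679, -0.1639, 0.0857]
tool_rot: [0.027, 1.0, 0.001, -0.002]
ft_force: [1.0, 0.7, 0.3]
grip_width: 0.0004
grip_force: 0.0
[ 0.56792596 -0.16394587  0.08572217] [0.99890059 0.65733938 0.30890874]
0 [-18.5  -1.4]; 4 [-24.   -1.9]; 8 [-29.6  -2.1]; 12 [-35.1  -1.8]; 16 [-40.6  -1.2]; 20 [-46.1  -0.2]; 24 [-51.4   1.2]; 28 [-56.7   2.9]; 32 [-61.8   5. ]; 36 [-66.7   7.5]; 40 [-71.5  10.3]; 44 [-76.1  13.4]; 48 [-80.4  16.9]; 52 [-84.5  20.6]; 56 [-88.3  24.6]; 60 [-91.8  28.9]; 64 [-95.1  33.4]; 68 [-98.   38.1]; 72 [-100.5   43.1]; 76 [-102.7   48.1]; 80 [-104.6   53.3]; 84 [-106.1   58.7]; 88 [-107.2   64.1]; 92 [-107.9   69.6]; 96 [-108.2   75.1]; 100 [-108.2   80.7]; 104 [-107.8   86.2]; 108 [-106.9   91.7]; 112 [-105.7   97.1]; 116 [-104.2  102.4]; 120 [-102.2  107.6]; 124 [-99.9 112.6]; 128 [-97.3 117.5]; 132 [-94.3 122.1]; [-92.72646096 124.40248188]
```

```bash
python3 -m handwheel '{"hand":[0,0,0,0,0,0,0,0,0,0,0,0],"translation":[[-6,0,0],[-12,-1,0],[-18,-1,0],[-24,-2,0],[-30,-2,0],[-35,-2,0],[-40.5,-1,0],[-46,0,0],[-51.5,1,0],[-56.5,3,0],[-62,5,0],[-66.5,7.5,0]],"turn":[[0,0,0],[0,0,0],[0,0,0],[0,0,-0.07],[0,0,-0.14],[0,0,-0.21],[0,0,-0.28],[0,0,-0.35],[0,0,-0.42],[0,0,-0.49],[0,0,-0.56],[0,0,-0.63]]}'
python3 - <<'E'
from h import *
cloud('scene','s2')
o=robot.get_obs();print(o['position'],o['tool_rot'],o['ft_force'],o['q'],o['time'])
im=cv2.imread('pics/s2.png');cv2.imwrite('pics/s2c.png',cv2.resize(im[60:300,120:380],None,fx=2.2,fy=2.2))
E
```

```text
time: 3.82
position: [0.5039, -0.1595, 0.0892]
tool_rot: [0.337, 0.942, -0.001, 0.002]
ft_force: [0.5, -2.3, 0.2]
grip_width: 0.0007
grip_force: 1.0
[ 0.50254236 -0.15851897  0.08897765] [ 3.38024437e-01  9.41136632e-01 -4.28660815e-04  1.06618210e-03] [-0.61914762 -1.74579494  0.21426196] [-5.17525384e-01  6.33818262e-01  1.80452220e+00 -7.41285405e-04
  7.01004349e-01 -1.39812133e+00] 3.8667
```

View pics/s2c.png

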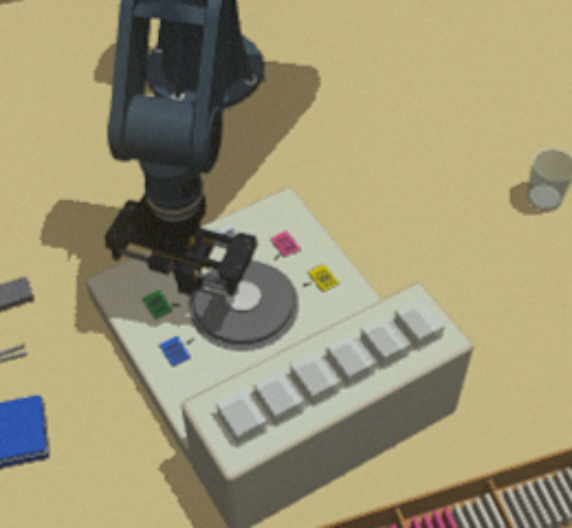

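The tab has gone past green and is hidden by the hand, and the force is about 2 N. I continue along the arc.

```bash
python3 -m handwheel '{"hand":[0,0,0,0,0,0,0,0,0,0,0,0],"translation":[[-5,3,0],[-9.5,6,0],[-14,9.5,0],[-18,13,0],[-22,17,0],[-25.5,21.5,0],[-28.5,26,0],[-31.5,30.5,0],[-34,35.5,0],[-36,40.5,0],[-38,46,0],[-39.5,51,0]],"turn":[[0,0,-0.07],[0,0,-0.14],[0,0,-0.21],[0,0,-0.28],[0,0,-0.35],[0,0,-0.42],[0,0,-0.49],[0,0,-0.56],[0,0,-0.63],[0,0,-0.7],[0,0,-0.77],[0,0,-0.84]]}'
python3 - <<'E'
from h import *
cloud('top','t3');im,P=cloud('scene','s3')
o=robot.get_obs();p=o['position'];print(p,o['tool_rot'],o['ft_force'],o['time'])
c=np.array([.539,-.0867]);t=np.degrees(np.arctan2(p[1]-c[1],p[0]-c[0]));r=np.hypot(*(p[:2]-c));print(t,r,'implied tab',t-np.degrees(np.arcsin(.0145/r)))
im=cv2.imread('pics/s3.png');cv2.imwrite('pics/s3c.png',cv2.resize(im[120:260,140:320],None,fx=3.5,fy=3.5))
E
```

```text
time: 4.87
position: [0.4638, -0.1078, 0.0886]
tool_rot: [0.691, 0.723, -0.0, 0.001]
ft_force: [-0.6, -3.2, 0.7]
grip_width: 0.0004
grip_force: 1.2
[ 0.46364379 -0.10703971  0.0884852 ] [6.89718679e-01 7.24077157e-01 1.82029498e-04 6.17936670e-04] [ 0.36345922  0.54551535 -0.1906953 ] 4.9667
-164.8950061565952 0.07805294954812536 implied tab -175.60111190228025
```

View pics/s3c.png

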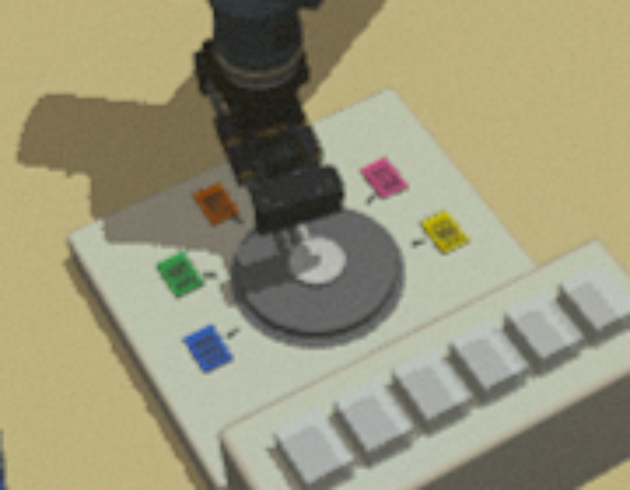

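The selector is at about the white label (tab implied at -176°) and no other thing has been touched. I go on to just short of pink.

```bash
python3 -m handwheel '{"hand":[0,0,0,0,0,0,0,0,0,0,0,0],"translation":[[-1,5.5,0],[-2,11,0],[-2,16.5,0],[-2,22,0],[-1.5,27.5,0],[-1,33,0],[0.5,38.5,0],[2,43.5,0],[4,49,0],[6,54,0],[9,59,0],[9,59,0]],"turn":[[0,0,-0.07],[0,0,-0.14],[0,0,-0.21],[0,0,-0.28],[0,0,-0.35],[0,0,-0.42],[0,0,-0.49],[0,0,-0.56],[0,0,-0.63],[0,0,-0.7],[0,0,-0.77],[0,0,-0.77]]}'
python3 - <<'E'
from h import *
cloud('top','t4');im,P=cloud('scene','s4')
o=robot.get_obs();p=o['position'];print(p,o['tool_rot'],o['ft_force'],o['time'])
c=np.array([.539,-.0867]);t=np.degrees(np.arctan2(p[1]-c[1],p[0]-c[0]));r=np.hypot(*(p[:2]-c));print(t,r,'implied tab',t-np.degrees(np.arcsin(.0145/r)))
a=cv2.resize(cv2.imread('pics/s4.png')[130:240,170:300],None,fx=3,fy=3);b=cv2.resize(cv2.imread('pics/t4.png')[150:260,225:355],None,fx=3,fy=3)
cv2.imwrite('pics/s4c.png',np.hstack([a,b]))
E
```

```text
time: 5.97
position: [0.4736, -0.0482, 0.0882]
tool_rot: [0.911, 0.412, 0.001, 0.001]
ft_force: [-0.2, 0.9, 0.4]
grip_width: 0.0005
grip_force: 0.0
[ 0.47274369 -0.04820151  0.08788333] [9.10775419e-01 4.12902065e-01 1.46850697e-04 8.00030870e-06] [-0.38648217  0.11304916 -0.29355084] 6.0667
149.84109950060972 0.0766291919709532 implied tab 138.93366091060213
```

View pics/s4c.png

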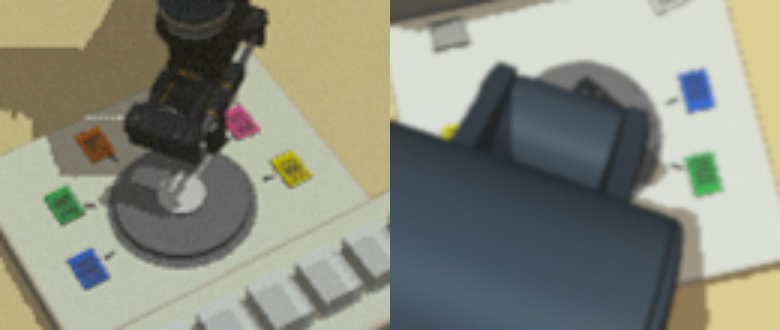

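Tab implied at about 139° and the white line on the selector leads towards pink. I push about 4° more, back off along the push line, lift, and look.

```bash
python3 -m handwheel '{"hand":[0,0,0,0,0,0,0,0,0,0,0,0],"translation":[[1.5,2.5,0],[3,4.5,0],[3,4.5,0],[-3,-2,0],[-12,-11,0],[-20,-19,0],[-20,-19,0],[-20,-19,20],[-20,-19,50],[-20,-25,80],[-20,-35,105],[-20,-40,115]],"turn":[[0,0,-0.035],[0,0,-0.07],[0,0,-0.07],[0,0,-0.07],[0,0,-0.07],[0,0,-0.07],[0,0,-0.07],[0,0,-0.07],[0,0,-0.07],[0,0,-0.07],[0,0,-0.07],[0,0,-0.07]]}'
python3 - <<'E'
from h import *
im,P=cloud('scene','s5')
print(robot.get_obs()['position'])
hsv=cv2.cvtColor(im,cv2.COLOR_RGB2HSV).astype(int);H,S,V=hsv[...,0],hsv[...,1],hsv[...,2]
c=np.array([.539,-.0867]);d=P[...,:2]-c;r=np.hypot(d[...,0],d[...,1]);a=np.degrees(np.arctan2(d[...,1],d[...,0]))
m=(V<70)&(P[...,2]>.066)&(P[...,2]<.1)&(r>.05)&(r<.1)
print('tab',m.sum(),np.median(P[m],0),np.percentile(a[m],[5,50,95]),np.median(r[m]))
t=m&(P[...,2]>.088);print('tab top',t.sum(),np.percentile(a[t],[5,50,95]))
k=(H>155)&(H<178)&(S>90)&(r>.09)&(r<.15)&(P[...,2]>.04)&(P[...,2]<.06)
print('pink',k.sum(),np.median(P[k],0),np.median(a[k]),np.median(r[k]))
cv2.imwrite('pics/s5c.png',cv2.resize(cv2.imread('pics/s5.png')[130:240,170:300],None,fx=5,fy=5))
E
```

```text
time: 7.07
position: [0.4544, -0.0896, 0.2058]
tool_rot: [0.925, 0.379, 0.002, 0.002]
ft_force: [0.3, -0.8, -0.3]
grip_width: 0.0005
grip_force: 0.0
[ 0.4551554  -0.09040223  0.20638343]
tab 39 [ 0.4976332  -0.03434797  0.0820198 ] [127.92435025 129.24654608 134.11654405] 0.06669161843504372
tab top 13 [127.80808708 129.39897152 132.16555271]
pink 69 [0.45926043 0.00083032 0.04922599] 132.79404460742586 0.12087670499628596
```

View pics/s5c.png

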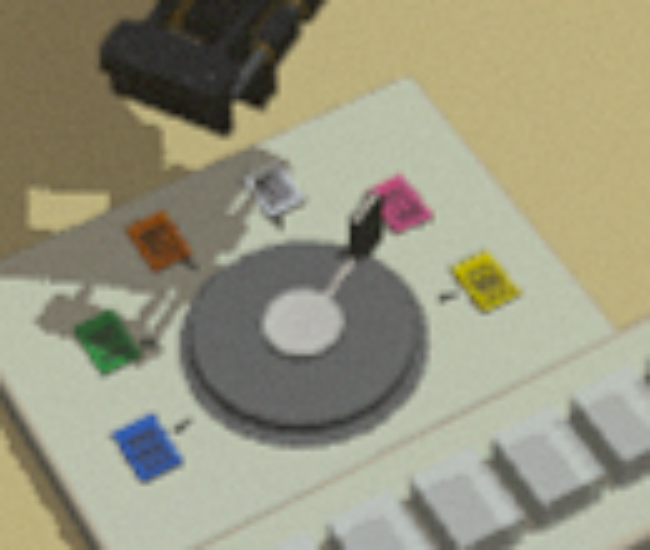

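The tab stands free and points at pink (about (403,204) in the crop), and the hand is clear. I'll check with the white line and the top view.

```bash
python3 - <<'E'
from h import *
im,P=cloud('top','t6')
for n in ('s5','t6'):
    z=np.load(n+'.npz');im,P=z['im'],z['P'];hsv=cv2.cvtColor(im,cv2.COLOR_RGB2HSV).astype(int);V=hsv[...,2]
    c=np.array([.539,-.0867]);d=P[...,:2]-c;r=np.hypot(d[...,0],d[...,1]);a=np.degrees(np.arctan2(d[...,1],d[...,0]))
    m=(V>145)&(r>.032)&(r<.06)&(P[...,2]>.05)&(a>100)&(a<170)
    print(n,m.sum(),np.percentile(a[m],[10,50,90]) if m.any() else '')
    t=(V<70)&(P[...,2]>.066)&(P[...,2]<.1)&(r>.06)&(r<.1)&(a>100)&(a<170);print(t.sum(),np.percentile(a[t],[5,50,95]) if t.any() else '')
E
```

```text
s5 8 [132.44958957 135.27841834 137.73683164]
29 [127.8649153  128.74387746 130.75883279]
t6 4 [135.93616433 150.34841296 164.39145114]
0
```

The line gives about 135°. The tab's leading face at 128.7° plus its half thickness gives about 133°. Pink is at about 133°, so the error is about 1–2° against the 7° allowed.

```bash
python3 -c "
from rig import hand_in
print(hand_in())"
```

```text
the job is handed in; nothing more can be done
None
```

I pushed the selector's tab round to the pink label and let go; it points within an estimated 1–2° of the label's middle (7° allowed), the hand is clear, and the job is handed in (no verdict was returned).

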